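# Lock a flat-pack panel with its cam disc

## Robot

A 7-joint arm with a two-finger parallel gripper is mounted at the origin on a cart in front of the work surface, level with it; the furniture and walls round the work are solid. World frame = base frame: x ahead of the robot, y to its left, z up, the work surface at z = 0. Lengths are in m, angles in rad, forces in N, time in s.
With the tool pointing down it reaches from about 0.35 to 0.9 m from the base axis. Payload 8.1 kg.
Tool frame: the origin (TCP) lies where the fingers leave the gripper's body, on its centre line; the fingertips stand 66 mm ahead of it and the grasp point (between the pads) lies 47 mm ahead of it; z points along the fingers, y is the line along which they close (so a half turn about z gives the same grasp; the last joint's range is limited). The gripper opens to 92 mm and grips with 3 to 60 N. Pads are 19 mm wide; open, the fingers measure 130 mm over their backs; the gripper's body (75 mm by 190 mm) begins 47 mm behind the grasp point.
Start: joints at [-1.411, 0.434, 0.025, 1.573, -0.012, 1.134, -0.075], TCP at [0.162, 0.604, 0.292] pointing down, gripper open.
Joint ranges: [-2.62, 2.62], [-0.44, 2.09], [-1.27, 1.32], [0.08, 2.57], [-1.32, 4.46], [0.12, 2], [-2.74, 2.74]. Speed limits (rad/s): [2.22, 2.22, 3.01, 3.01, 3.14, 3.14, 3.14].

## Interface

Orientations are given as a rotation vector (axis times angle).
In Python, from cell import arm gives the robot as it stands.
- The arm moves only by the tool send_rows, never from a script. Its argument "motion" is text: rows parted by semicolons, each of 7 numbers parted by spaces: the closure, from 0 (fully open) to 1 (shut), then the shift along the world's x, y, z in m, then the turn, a rotation vector about the world's x, y, z in degrees. A call has 1 to 5 rows; each row shifts and turns the commanded pose from where the row before left it; what a row does not reach is not made up. A row lasts 1/8 s, in which the tool goes at most 62.5 mm and 10.7 degrees, less where a joint would pass 70% of its speed; a pose out of reach is approached as far as the arm can. A call is refused whole if a number of a shift passes 0.0625 or a number of a turn 10.7, either way. A call with a gripper value outside its range is refused whole. The fingers move at their own pace and stop on an object; "force" is the grip in N (left out, the last holds). Time passes only in rows, so rows that do not move let the fingers close. It gives the time, the measured TCP pose, the force, the opening and the grip force at its end, in the units of the state.
- arm.observe(): the state, without advancing time (a new reading comes with each control period).
- arm.get_image(name): name is "scene" or "top"; returns (picture, depth): 384x512x3 uint8, blue, green, red; 384x512 float32, m along the optical axis (not along the pixel's ray), 0 where there is no reading.
- arm.camera_model(name): a dict with "fx", "fy", "cx", "cy" (pixels), "D" ([k1, k2, p1, p2, k3] as OpenCV has them; the pictures are not rectified), "view" (4x4, takes a point from world to camera coordinates). Camera axes: x right, y down, z forward; pixel columns grow to the right and rows downward; lengths in m; the calibration is good to about 2 mm. A picture is of the moment at which its call begins. camera_model takes no time and is no camera call.
- arm.sign_off(): hands the job in; it is judged then, once.
The state is a dict: "clock": time; "joints": joint angles; "dq": joint speeds; "joint_efforts": joint torques, N m; "position": TCP position; "ee_rot": TCP orientation; "force": force on the tool from outside, world axes, zero at the start; "ft_torque": the same for the moment, N m; "width": opening from 0.0 (shut) to 1.0 (fully open); "gripper_force": force on a finger pad.
Only numpy, scipy, OpenCV 4.12 (cv2) and the standard library are available. Lean on these libraries where they do the work, as an engineer would, in place of code of your own. Each camera call takes 0.05 s, during which the arm holds its last target. There are 200 camera calls.

## Task

Push the upright front panel fully onto the flat side panel until its bolt head stops inside the still-open cam disc; then take the wide screwdriver from its stand and turn the disc clockwise so that it draws the front panel tight against the side panel, with no gap left. Turn the disc only with the screwdriver, put the screwdriver back upright in its stand, fully down, and leave the other things on the worktop where they are.

Things in the scene. Friction and masses are not known exactly. Their poses are not given: they have to be found in the camera images.
- side_panel: Flat-pack board of light wood lying flat on the worktop, 120 (x) x 124 (y) x 40 mm high, cannot move. Its origin is on the worktop directly under the centre of the steel cam disc; z up. The board reaches from x = -45 mm (the edge face that meets the front panel) to x = +75 mm, and y = -62 to +62 mm. The front panel comes in along the board's +x.
- cam_disc: Round steel cam disc, 65 mm across, sunk in the top of the side panel, its top face 39.5 mm above the worktop; it only turns about its vertical axis. Origin on that axis at worktop height; x lies along the screwdriver slot and turns with the disc.
- cam_slot (a point): Centre of the mouth of the straight slot in the cam disc, 39.5 mm above the worktop; x along the slot, z up. The slot is 25 mm long, 7 mm wide (11 mm wide and 29 mm long at the top, where a 2 mm chamfer runs round it) and 8.5 mm deep, flat-bottomed.
- cam_turn (a joint): Turn of the cam disc in rad, growing clockwise seen from above; range 0 to 1.45. At 0 the slot points along the side panel's x, at the bolt. It starts at 0 to 0.12, open to the bolt head. From about 0.45 on it holds the bolt head and draws the panel in; by 1.25 the gap is closed. It stays where it is left; about 0.15 to 0.3 N m turns it.
- front_panel: Upright loose board of light wood standing on its long edge, 18 mm thick (x), 130 mm wide (y), 60 mm high, 0.25 to 0.5 kg. Origin at the centre of its underside; +x points to the side panel. Two wooden dowels (10 mm across, 42 mm long, at y = -45 and +45 mm, 17 mm up) are already started in the side panel's holes, so it slides only along the side panel's x; that takes 1 to 4 N.
- bolt_head (a point): Centre of the T head (upright steel pin, 10 mm across, 21 mm high) of the bolt that stands out 30 mm from the front panel's +x face, 17 mm above the worktop. At the start a gap of 20 to 32 mm separates the boards; pushed home by hand, the head stops inside the open disc with a gap of about 5 mm left, which only the disc can close.
- panel_end_a (a point): Point on the +x face of the front panel (the face towards the side panel), 55 mm to its +y side, 20 mm up; it lies at x = -45 mm of the side panel when there is no gap.
- panel_end_b (a point): The same at the -y side: 55 mm to -y, 20 mm up.
- screwdriver: Wide-blade screwdriver, 161 mm long, 0.16 kg, upright in its stand. Origin at the underside of its round flange (40 mm across, 6 mm thick), on the axis; z up along the handle. Black handle 6 to 86 mm above the origin, 36 mm (x) by 24 mm (y), flat sides; grip across the 24 mm. Below the origin a 10 mm shank, then a flat blade 20 mm wide (x), 4 mm thick (y), 19 mm high.
- screwdriver_tip (a point): Middle of the blade's lower end, 75 mm below the screwdriver's origin; x along the blade's width.
- tool_stand: Wooden block, 74 (x) x 60 (y) x 88 mm high, cannot move, with an upright through-hole 30 mm (x) by 14 mm (y) in its middle, in which the screwdriver stands on its flange. Origin at the centre of its underside; z up.
- spice_jar_a: Spice jar with dark cap, 41 mm across, 105 mm high; bystander. Origin at its underside.
- spice_jar_b: Another spice jar, same size; bystander.
- honey_jar: Glass jar with lid, 60 mm across, 99 mm high; bystander. Origin at its underside.
- mug: White mug, 82 mm across, 94 mm high; bystander. Origin at its underside.
- tuna_tin: Flat round tin, 86 mm across, 40 mm high; bystander. Origin at its underside.
- egg_cup: Small striped egg cup, 41 mm across, 48 mm high; bystander. Origin at its underside.

How it is judged:
On the way, in this order (a step that is already met when the one before it is completed fails the run):
1. the front panel is pushed home by hand: gap at both ends under 7.5 mm, cam disc still open (under 0.35 rad) (x of each of panel_end_a, panel_end_b in the frame of side_panel above -0.0525 m and value of joint cam_turn below 0.35 rad), for 0.2 s.
2. the cam disc is turned and has drawn the panel tight: gap under 2 mm at both ends, disc past 1.0 rad (x of each of panel_end_a, panel_end_b in the frame of side_panel above -0.047 m and value of joint cam_turn above 1 rad), for 0.2 s.
At the end, for the whole second after the job is handed in: The front panel is tight against the side panel (gap under 2 mm at both ends) with the cam disc turned past 1.0 rad; the screwdriver stands upright (within 0.08 rad) in its stand, its flange down on the block (within 4 mm in height, 8 mm along x, 6 mm along y), everything at rest and released (all of step 2 and x of screwdriver in the frame of tool_stand between -0.008 and 0.008 m and y of screwdriver in the frame of tool_stand between -0.006 and 0.006 m and z of screwdriver in the frame of tool_stand between 0.084 and 0.092 m and angle between screwdriver's own z axis and vertical below 0.08 rad and linear speed of each of screwdriver, front_panel below 0.02 m/s); the robot touches nothing.
It fails at once if the fingers or the arm touch the cam disc themselves (contact force between any of the fingers, the arm and cam_disc above 1 N).
It fails at once if a bystander (spice jars, honey jar, mug, tuna tin, egg cup) is moved more than 30 mm (distance of any of spice_jar_a, spice_jar_b, honey_jar, mug, tuna_tin, egg_cup from where it was at the start of the episode above 0.03 m).
It also fails if it takes over 64 s, if anything falls off the work surface, if the arm or the gripper's body presses on something with over 40 N, if the wrist force passes 120 N, or if a joint passes its speed limit or range.

## Working session

There is one attempt and no reset: what is moved stays moved. The work goes in short steps, Python scripts to look and compute and a tool call to move; the robot and the scene stay as the last step left them, time stands still between calls to the robot, and variables do not carry over. Pictures are saved under pics/ and viewed, at most 10 in all, crops included, and the job is handed in when it is done.

Besides the shell and the picture viewer there is one more tool, called after "Request:" as name(argument=value, ...) on one line, values as JSON. send_rows: Moves the arm, as the interface text tells. Its arguments: {"type":"object","properties":{"motion":{"type":"string"},"force":{"type":"number"}},"required":["motion"]}

```bash
ls; mkdir -p pics
python3 - <<'E'
from cell import arm
import cv2,numpy as np
for n in("scene","top"):
    p,d=arm.get_image(n);cv2.imwrite(f"pics/{n}0.png",p);np.save(f"{n}0.npy",d)
    m=arm.camera_model(n);print(n,{k:np.round(v,4).tolist() for k,v in m.items()})
print(arm.observe())
E
```

```text
pics
scene {'fx': 402.826, 'fy': 402.826, 'cx': 251.2296, 'cy': 200.2013, 'D': [-0.0453, 0.0, 0.0, 0.0, 0.0], 'view': [[0.7138, -0.7003, -0.0071, -0.2635], [-0.3969, -0.3962, -0.8279, 0.4143], [0.577, 0.5938, -0.5608, 0.5503], [0.0, 0.0, 0.0, 1.0]]}
top {'fx': 445.1474, 'fy': 445.1474, 'cx': 259.0701, 'cy': 189.5517, 'D': [0.0442, 0.0, 0.0, 0.0, 0.0], 'view': [[-0.0175, -0.9994, 0.0287, 0.2058], [-0.9906, 0.0134, -0.136, 0.5691], [0.1355, -0.0309, -0.9903, 1.2061], [0.0, 0.0, 0.0, 1.0]]}
{'clock': 0.1, 'joints': array([-1.41062038,  0.43514903,  0.02498728,  1.57401233, -0.01159549,
        1.13402389, -0.07511093]), 'dq': array([ 8.68742803e-05, -2.45681215e-03, -2.52674658e-03, -3.15931795e-03,
        3.23876876e-04,  1.16107720e-03, -2.69317179e-04]), 'joint_efforts': array([ 2.26714088e-03, -6.69124317e+01,  9.87263024e-01, -3.15142572e+01,
       -6.05416344e-02,  3.73379875e-02,  4.06411868e-05]), 'position': array([0.16230588, 0.60316677, 0.29152381]), 'ee_rot': array([-4.11715994e-01, -3.11444727e+00,  2.27261033e-03]), 'force': array([-0.52317604,  0.50255386, -0.08996124]), 'ft_torque': array([-0.01186441,  0.04081772,  0.00137517]), 'gripper_force': 0.0, 'width': 0.9974553848160955}
```

View pics/scene0.png

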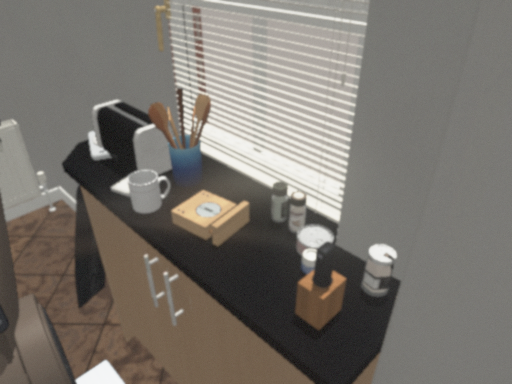

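View pics/top0.png

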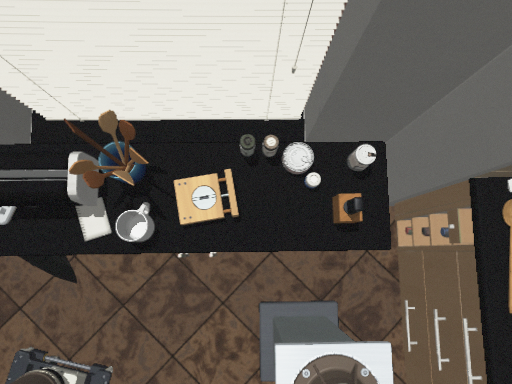

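The scene view shows the side panel with its disc near (208,210), the front panel at its right end (232,221), and the stand with the black screwdriver at (321,290). In the top view the side panel is at (200,198), the front panel at (230,193), the stand at (347,208), the jars at (247,145) and (270,146), the honey jar or tin at (297,157), the egg cup at (313,180), another jar at (361,158) and the mug at (135,225).

```bash
cat > h.py <<'E'
import cv2,numpy as np
from cell import arm
def cloud(n,d):
    m=arm.camera_model(n);K=np.array([[m["fx"],0,m["cx"]],[0,m["fy"],m["cy"]],[0,0,1]])
    v,u=np.mgrid[:384,:512]
    q=cv2.undistortPoints(np.stack([u,v],-1).reshape(-1,1,2).astype(float),K,np.array(m["D"])).reshape(384,512,2)
    P=np.dstack([q*d[...,None],d]);V=np.array(m["view"])
    W=(P-V[:3,3])@V[:3,:3]; W[d<=0]=np.nan
    return W
def rect(W,box,z0,z1):
    u0,u1,v0,v1=box;S=W[v0:v1,u0:u1].reshape(-1,3);S=S[(S[:,2]>z0)&(S[:,2]<z1)]
    (c,s,a)=cv2.minAreaRect((S[:,:2]*1000).astype(np.float32))
    return np.round(c,1),np.round(s,1),round(a,2),len(S),np.round(np.median(S[:,2]),4)
E
python3 - <<'E'
from h import *
T=cloud("top",np.load("top0.npy"));S=cloud("scene",np.load("scene0.npy"))
for nm,b,s,z in[("side",(170,226,165,230),(168,226,190,240),(.03,.048)),("front",(215,245,160,225),(205,255,195,245),(.052,.068)),
  ("stand",(325,370,185,230),(290,350,250,330),(.08,.094)),("handle",(325,370,185,230),(300,345,235,300),(.15,.19)),("hand2",(325,370,185,230),(300,345,235,300),(.1,.16))]:
    print(nm,"top",*rect(T,b,*z),"scene",*rect(S,s,*z))
for nm,b in[("j1",(238,256,133,157)),("j2",(262,280,133,158)),("tin/honey",(281,315,140,175)),("egg",(304,322,171,189)),("j3",(345,380,143,172)),("mug",(113,155,203,245))]:
    print(nm,*rect(T,b,.03,.13))
# table
print(np.nanmedian(T[200:230,250:320,2]),np.nanmedian(S[230:250,160:190,2]))
t=cv2.imread("pics/top0.png");a=cv2.resize(t[165:230,165:245],None,fx=7,fy=7,interpolation=cv2.INTER_CUBIC)
b=cv2.resize(t[185:230,325:370],None,fx=5,fy=5,interpolation=cv2.INTER_CUBIC)
c=np.zeros((455,800,3),np.uint8);c[:,:560]=a;c[:225,570:795]=b;cv2.imwrite("pics/crop.png",c)
E
```

```text
side top [550.6 365.3] [125.2 122.6] 8.9 1986 0.04 scene [547.9 381. ] [127.7 242.9] 7.81 1391 0.0393
front top [564.6 273.4] [129.9  17.9] 9.02 311 0.0602 scene [564.6 271.6] [129.8  21.6] 7.47 294 0.0592
stand top [516.  -44.2] [73.5 61.7] 0.38 397 0.0885 scene [516.3 -45.4] [59.7 76.5] 88.59 669 0.0887
handle top [514.6 -42.9] [22.8 34.6] 88.89 157 0.1726 scene [514.7 -46.6] [23.7 36.3] 89.7 320 0.1694
hand2 top [511.8 -35. ] [36.6 13.4] 23.98 85 0.1292 scene [511.1 -52.3] [19.7 37. ] 57.41 408 0.1318
j1 [693.5 226.8] [38.4 40.6] 45.23 257 0.1041
j2 [691.5 164.5] [39.9 38.9] 27.47 257 0.1037
tin/honey [659.3  83.9] [83.1 94.8] 89.51 743 0.0373
egg [598.9  45.5] [38.2 38.5] 62.01 172 0.0461
j3 [654.9 -87.7] [55.8 56.2] 58.21 485 0.0978
mug [484.3 532.9] [96.  80.8] 5.99 558 0.0766
0.0002858236311783152 -0.0004934407259632922
```

View pics/crop.png

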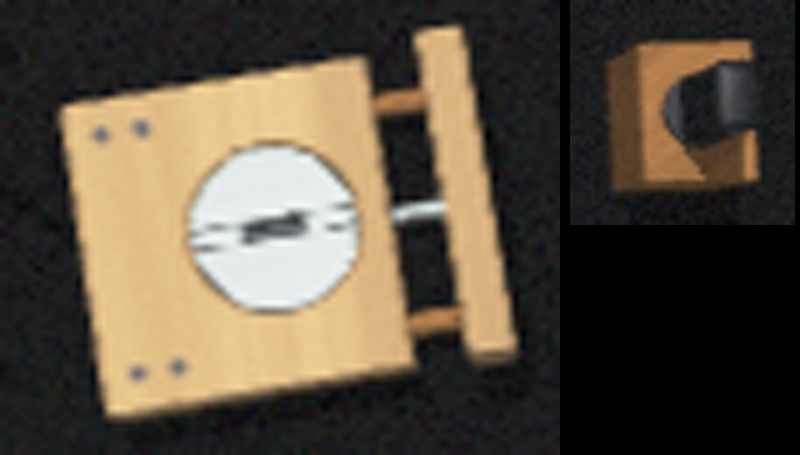

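The crop shows the slot as the dark bar from about (245,235) to (305,218), with the bolt between the boards at (415,210). I'll refine the disc centre and the slot angle, then move.

```bash
cat >> h.py <<'E'
def onplane(n,uv,z):
    m=arm.camera_model(n);K=np.array([[m["fx"],0,m["cx"]],[0,m["fy"],m["cy"]],[0,0,1]])
    q=cv2.undistortPoints(np.array(uv,float).reshape(-1,1,2),K,np.array(m["D"])).reshape(-1,2)
    V=np.array(m["view"]);r=np.c_[q,np.ones(len(q))]@V[:3,:3];c=-V[:3,:3].T@V[:3,3]
    return c+r*((z-c[2])/r[:,2])[:,None]
def slot(n,img,box,dz=.0395):
    u0,u1,v0,v1=box;f=6
    g=cv2.resize(cv2.cvtColor(img,6)[v0:v1,u0:u1],None,fx=f,fy=f,interpolation=cv2.INTER_CUBIC)
    def pts(mask):
        v,u=np.nonzero(mask);return onplane(n,np.c_[(u+.5)/f-.5+u0,(v+.5)/f-.5+v0],dz)[:,:2]*1000
    return g,pts
E
python3 - <<'E'
from h import *
C=np.array([552.9,350.5])
for n,box in(("top",(186,222,180,216)),("scene",(188,228,195,225))):
    im=cv2.imread(f"pics/{n}0.png");g,pts=slot(n,im,box)
    hsv=cv2.resize(cv2.cvtColor(im,cv2.COLOR_BGR2HSV)[box[2]:box[3],box[0]:box[1],1],(g.shape[1],g.shape[0]),interpolation=cv2.INTER_CUBIC)
    for th in(80,110,140):
        p=pts(g<th);p=p[np.linalg.norm(p-C,axis=1)<19]
        if len(p)<50: continue
        c=p.mean(0);w,v=np.linalg.eigh(np.cov((p-c).T));print(n,th,"slot",c.round(1),"ang",np.degrees(np.arctan2(v[1,1],v[0,1])).round(1)%180,(np.sqrt(12*w)).round(1))
    d=pts((hsv<50)&(g>100));d=d[np.linalg.norm(d-C,axis=1)<40]
    print(n,"disc",*cv2.minEnclosingCircle(d.astype(np.float32)),d.mean(0).round(1))
E
```

```text
top 80 slot [553.7 351.4] ang 101.6 [ 2.7 23.7]
top 110 slot [553.2 350.6] ang 101.5 [ 5.9 22. ]
top 140 slot [552.9 350.3] ang 100.7 [ 7.7 24. ]
top disc (552.2454223632812, 350.5062255859375) 33.978797912597656 [552.4 350.6]
scene disc (553.38427734375, 349.34246826171875) 34.365638732910156 [553.1 348.7]
```

Request:
send_rows(motion="1 0.055 -0.055 0 0 0 8; 1 0.06 -0.06 0 0 0 8; 1 0.06 -0.06 0 0 0 8; 1 0.06 -0.055 -0.02 0 0 0; 1 0.06 -0.055 -0.03 0 0 0", force=40)

```text
clock: 0.72
position: [0.3844, 0.3889, 0.2557]
ee_rot: [-0.244, 3.131, 0.002]
force: [-0.4, 0.5, 1.0]
width: 0.503
gripper_force: 0.0
```

Request:
send_rows(motion="1 0.06 -0.055 -0.02 0 0 0; 1 0.058 -0.051 -0.03 0 0 0; 1 0 0 0 0 0 0; 1 0 0 0 0 0 0")

```text
clock: 1.23
position: [0.4711, 0.3109, 0.2178]
ee_rot: [0.244, -3.131, 0.0]
force: [-0.3, 1.0, -0.1]
width: 0.07
gripper_force: 0.0
```

```bash
python3 -c "
from cell import arm
s=arm.observe();print(s['dq'].round(3),s['joints'].round(3),s['position'])"
```

```text
[-0.029 -0.012 -0.021 -0.005 -0.002  0.001  0.001] [-0.718  0.41   0.055  1.818 -0.028  0.915  1.075] [0.47107551 0.31091352 0.2178188 ]
```

Request:
send_rows(motion="1 0.035 -0.033 -0.01 0 0 0; 1 0.035 -0.033 -0.01 0 0 0; 1 0.034 -0.033 -0.01 0 0 0; 1 0 0 -0.04 0 0 0; 1 0 0 -0.04 0 0 0")

```text
clock: 1.85
position: [0.5754, 0.2136, 0.1079]
ee_rot: [-0.247, 3.13, 0.003]
force: [-0.3, 0.1, 0.4]
width: 0.005
gripper_force: 0.0
```

Request:
send_rows(motion="1 0 0 -0.018 0 0 0; 1 0 0 0 0 0 0; 1 0 0 0 0 0 0")

```text
clock: 2.22
position: [0.5761, 0.2128, 0.0917]
ee_rot: [-0.246, 3.13, 0.001]
force: [-0.0, 0.1, 0.7]
width: 0.003
gripper_force: 0.0
```

Request:
send_rows(motion="1 -0.003 0.015 0 0 0 0; 1 -0.003 0.014 0 0 0 0; 1 -0.002 0.01 0 0 0 0; 1 -0.001 0.006 0 0 0 0; 1 0 0 0 0 0 0")

```text
clock: 2.85
position: [0.5664, 0.2574, 0.0902]
ee_rot: [-0.246, 3.132, 0.0]
force: [-0.4, -0.4, 0.2]
width: 0.01
gripper_force: 0.2
```

Request:
send_rows(motion="1 -0.001 0.005 0 0 0 0; 1 -0.001 0.004 0 0 0 0; 1 0 0 0 0 0 0")

```text
clock: 3.22
position: [0.5644, 0.2659, 0.0901]
ee_rot: [0.245, -3.132, 0.0]
force: [1.3, -1.5, 0.6]
width: 0.003
gripper_force: 0.8
```

```bash
cat > look.py <<'E'
from h import *
import sys
p,d=arm.get_image("top");cv2.imwrite(f"pics/{sys.argv[1]}.png",p);T=cloud("top",d)
print("front",*rect(T,(195,245,160,225),.054,.066))
p2,d2=arm.get_image("scene");cv2.imwrite(f"pics/{sys.argv[1]}s.png",p2);S=cloud("scene",d2)
print("front s",*rect(S,(195,255,190,245),.054,.066))
E
python3 look.py push1
```

```text
front [501.8 289.8] [8.3 2.6] 2.26 6 0.0608
front s [536.5 268.5] [72.3 58.6] 11.92 206 0.0594
```

Request:
send_rows(motion="1 -0.001 0.003 0 0 0 0; 1 0 0.002 0 0 0 0; 1 0 0 0 0 0 0")

```text
clock: 3.7
position: [0.5644, 0.2668, 0.0903]
ee_rot: [0.24, -3.132, 0.007]
force: [1.2, -14.0, 6.2]
width: 0.006
gripper_force: 6.9
```

```bash
python3 look.py push2; python3 -c "
import cv2
a=cv2.imread('pics/push2.png')[150:250,150:270];b=cv2.imread('pics/push2s.png')[170:260,150:270]
c=cv2.vconcat([cv2.resize(a,(480,400),interpolation=2)[:300],cv2.resize(b,(480,360),interpolation=2)[:300]]);cv2.imwrite('pics/p2.png',c)"
```

```text
front [497.8 291. ] [0. 0.] 0.0 1 0.062
front s [536.9 268. ] [73.9 58.2] 11.72 204 0.0596
```

View pics/p2.png

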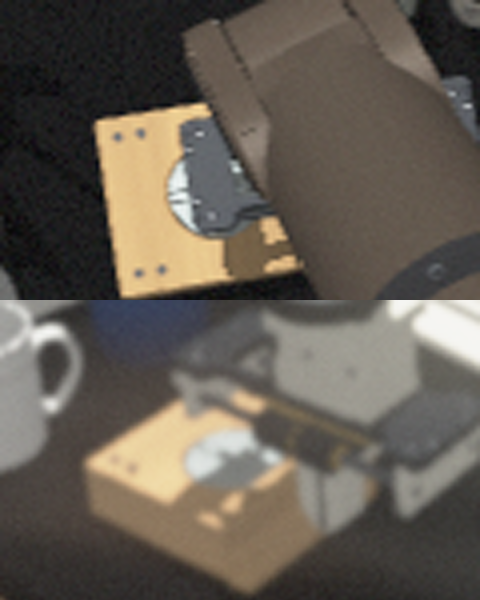

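The pictures show the front panel against the side panel at the gripper. The disc is still open, and the push force stopped at 14 N, so the panel is home. I'll retreat and go to the screwdriver.

Request:
send_rows(motion="1 0.004 -0.035 0 0 0 0; 1 0 -0.03 0.03 0 0 0; 1 -0.012 -0.03 0.045 0 0 -3; 1 -0.012 -0.03 0.045 0 0 -3; 0.5 -0.01 -0.035 0.045 0 0 -3")

```text
clock: 4.42
position: [0.5327, 0.1109, 0.2566]
ee_rot: [-0.002, -3.142, -0.002]
force: [0.6, 0.3, -0.5]
width: 0.071
gripper_force: 0.0
```

Request:
send_rows(motion="0 -0.01 -0.04 0.01 0 0 0; 0 -0.005 -0.04 0 0 0 0; 0 -0.005 -0.04 0 0 0 0; 0 0 -0.03 0 0 0 0; 0 0 0 0 0 0 0")

```text
clock: 5.05
position: [0.5132, -0.0413, 0.2653]
ee_rot: [0.008, 3.141, -0.0]
force: [-0.4, 0.7, 0.1]
width: 0.606
gripper_force: 0.0
```

```bash
python3 look.py s1
python3 - <<'E'
from h import *
T=cloud("top",np.load("top0.npy"))
s=arm.observe();print(s['position'].round(4),s['ee_rot'].round(4),s['joints'].round(3),s['width'])
# flank lines of the handle in both initial views, at several heights
S=cloud("scene",np.load("scene0.npy"))
for n,W,b in(("t",T,(325,370,185,230)),("s",S,(300,345,235,300))):
    P=W[b[2]:b[3],b[0]:b[1]].reshape(-1,3)
    Q=P[(P[:,2]>.165)&(P[:,2]<.182)];print(n,"top",np.percentile(Q,[2,50,98],axis=0).round(4).tolist())
E
```

```text
front [561.1 290.4] [129.6  18.1] 8.44 310 0.0601
front s [561.7 288.1] [130.2  21.9] 9.08 273 0.0593
[ 0.5135 -0.0384  0.2652] [1.5000e-03 3.1415e+00 1.4000e-03] [-0.186  0.281  0.198  1.887 -0.067  0.979  1.611] 0.6941332401349559
t top [[0.499, -0.0538, 0.1656], [0.5145, -0.0422, 0.1731], [0.5317, -0.032, 0.1778]]
s top [[0.498, -0.0576, 0.1658], [0.5119, -0.0486, 0.1723], [0.5311, -0.036, 0.175]]
```

Request:
send_rows(motion="0 0.001 -0.006 0 0 0 0; 0 0 0 -0.04 0 0 0; 0 0 0 -0.04 0 0 0; 0 0 0 0 0 0 0; 0 0 0 0 0 0 0")

```text
clock: 5.78
position: [0.5152, -0.0449, 0.1863]
ee_rot: [0.001, 3.141, 0.0]
force: [0.5, -0.1, 0.3]
width: 1.001
gripper_force: 0.0
```

```bash
python3 -c "
from cell import arm
s=arm.observe();print(s['dq'].round(3),s['joints'].round(3),s['position'],s['ee_rot'])"
```

```text
[ 0.001 -0.018  0.002 -0.01   0.    -0.005 -0.   ] [-0.158  0.382  0.185  1.973 -0.096  0.794  1.652] [ 0.51515602 -0.04488543  0.18627282] [8.16539096e-04 3.14059209e+00 1.59802643e-04]
```

Good. Grip.

Request:
send_rows(motion="1 0 0 0 0 0 0; 1 0 0 0 0 0 0; 1 0 0 0 0 0 0; 1 0 0 0 0 0 0; 1 0 0 0 0 0 0", force=50)

```text
clock: 6.4
position: [0.5144, -0.0452, 0.1852]
ee_rot: [-0.002, -3.142, -0.0]
force: [0.1, 0.4, -0.1]
width: 0.505
gripper_force: 0.0
```

Request:
send_rows(motion="1 0 0 0 0 0 0; 1 0 0 0.02 0 0 0; 1 0 0 0.04 0 0 0; 1 0 0 0.04 0 0 0; 1 0 0 0 0 0 0")

```text
clock: 7.02
position: [0.5158, -0.0453, 0.2878]
ee_rot: [0.002, 3.136, 0.0]
force: [0.2, 1.8, -1.4]
width: 0.258
gripper_force: 50.0
```

Run:
```python
from h import *
p,d=arm.get_image("scene");S=cloud("scene",d);cv2.imwrite("pics/g.png",p)
s=arm.observe();print(s['position'].round(4))
c=cv2.resize(p[150:330,270:390],(480,720),interpolation=2)[:600];cv2.imwrite("pics/gc.png",c)
P=S[150:330,270:390].reshape(-1,3)
m=(abs(P[:,0]-.515)<.04)&(abs(P[:,1]+.045)<.04)&(P[:,2]>.09)
P=P[m]
for z in np.arange(.1,.26,.006):
    q=P[abs(P[:,2]-z)<.003]
    if len(q): print(round(z,3),len(q),q.min(0)[:2].round(3),q.max(0)[:2].round(3))
```

```text
[ 0.5148 -0.0452  0.286 ]
0.1 14 [ 0.512 -0.048] [ 0.529 -0.044]
0.106 13 [ 0.51  -0.049] [ 0.528 -0.042]
0.112 13 [ 0.513 -0.05 ] [ 0.521 -0.044]
0.118 11 [ 0.515 -0.051] [ 0.521 -0.043]
0.124 14 [ 0.516 -0.052] [ 0.521 -0.042]
0.13 13 [ 0.516 -0.052] [ 0.521 -0.045]
0.136 13 [ 0.516 -0.051] [ 0.525 -0.044]
0.142 15 [ 0.516 -0.052] [ 0.523 -0.042]
0.148 11 [ 0.515 -0.051] [ 0.522 -0.045]
0.154 1 [ 0.516 -0.049] [ 0.516 -0.049]
0.166 45 [ 0.501 -0.065] [ 0.528 -0.031]
0.172 82 [ 0.501 -0.065] [ 0.536 -0.03 ]
0.178 46 [ 0.501 -0.059] [ 0.532 -0.037]
0.184 51 [ 0.501 -0.059] [ 0.536 -0.037]
0.19 50 [ 0.501 -0.059] [ 0.533 -0.037]
0.196 49 [ 0.501 -0.059] [ 0.532 -0.039]
0.202 56 [ 0.501 -0.059] [ 0.534 -0.037]
0.208 57 [ 0.5   -0.059] [ 0.534 -0.035]
0.214 41 [ 0.501 -0.059] [ 0.523 -0.038]
0.22 39 [ 0.501 -0.061] [ 0.508 -0.031]
0.226 49 [ 0.501 -0.068] [ 0.508 -0.023]
0.232 78 [ 0.5   -0.073] [ 0.508 -0.019]
0.238 92 [ 0.5   -0.075] [ 0.526 -0.019]
0.244 108 [ 0.5   -0.076] [ 0.525 -0.017]
0.25 189 [ 0.502 -0.077] [ 0.533 -0.017]
0.256 87 [ 0.504 -0.077] [ 0.526 -0.016]
```

View pics/gc.png

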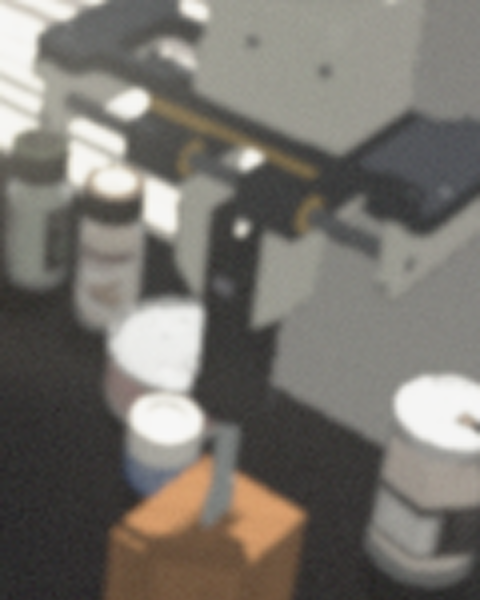

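The crop shows the driver held upright by the upper third of its handle, flange bottom at z≈0.165 (pixel 230,410) and blade tip just at the stand's mouth (212,520). The grip is sound: 31 mm of handle held at 50 N. I'll carry it on.

Request:
send_rows(motion="1 0 0 0.04 0 0 0; 1 0 0.01 0.02 0 0 -6; 1 0.005 0.035 0 0 0 -8; 1 0.005 0.04 0 0 0 -8; 1 0.005 0.04 0 0 0 -8", force=60)

```text
clock: 7.7
position: [0.5289, 0.0809, 0.3434]
ee_rot: [-0.822, -3.03, 0.002]
force: [-0.3, 0.3, -1.3]
width: 0.26
gripper_force: 60.0
```

Request:
send_rows(motion="1 0.005 0.04 0 0 0 -8; 1 0.005 0.04 0 0 0 -8; 1 0.005 0.04 0 0 0 -8; 1 0.004 0.04 0 0 0 -8; 1 0.004 0.04 0 0 0 -8")

```text
clock: 8.32
position: [0.5519, 0.2809, 0.343]
ee_rot: [-1.809, -2.567, 0.005]
force: [0.8, 0.3, -1.1]
width: 0.255
gripper_force: 60.0
```

Request:
send_rows(motion="1 0 0.04 0 0 0 -8; 1 0 0.03 0 0 0 -2; 1 0 0 0 0 0 0; 1 0 0 0 0 0 0")

```text
clock: 8.82
position: [0.5523, 0.349, 0.3436]
ee_rot: [2.021, 2.405, -0.004]
force: [0.1, 0.3, -1.7]
width: 0.255
gripper_force: 60.0
```

```bash
cat > st.py <<'E'
from h import *
from scipy.spatial.transform import Rotation as R
s=arm.observe();M=R.from_rotvec(s['ee_rot']).as_matrix();y=M[:,1]
print(s['clock'].round(2),s['position'].round(4),"yhead",np.degrees(np.arctan2(y[1],y[0])).round(2),"z",M[:,2].round(4),"q",s['joints'].round(3),"dq",abs(s['dq']).max().round(3),"F",s['force'].round(1),"T",s['ft_torque'].round(2),s['width'].round(3))
E
python3 st.py; python3 look.py d1
```

```text
front [605.8 290.2] [45.4 14.9] 28.05 57 0.0596
front s [561. 288.] [131.4  19.7] 8.55 270 0.0593Traceback (most recent call last):
  File "st.py", line 4, in <module>
    print(s['clock'].round(2),s['position'].round(4),"yhead",np.degrees(np.arctan2(y[1],y[0])).round(2),"z",M[:,2].round(4),"q",s['joints'].round(3),"dq",abs(s['dq']).max().round(3),"F",s['force'].round(1),"T",s['ft_torque'].round(2),s['width'].round(3))
          ^^^^^^^^^^^^^^^^
AttributeError: 'float' object has no attribute 'round'
```

Request:
send_rows(motion="1 0.0005 0.001 -0.03 0 0 0; 1 0 0 -0.035 0 0 0; 1 0 0 -0.027 0 0 0; 1 0 0 0 0 0 0; 1 0 0 0 0 0 0")

```text
clock: 9.55
position: [0.5537, 0.3505, 0.2545]
ee_rot: [2.021, 2.404, 0.002]
force: [-0.0, 0.4, -1.4]
width: 0.253
gripper_force: 60.0
```

```bash
sed -i 's/\.round(\([0-9]\))/X\1/g; s/X\([0-9]\)//g' st.py; sed -i '1a np.set_printoptions(precision=4,suppress=True)' st.py
python3 st.py
python3 - <<'E'
from h import *
p,d=arm.get_image("scene");S=cloud("scene",d);cv2.imwrite("pics/d2.png",p)
c=cv2.resize(p[130:235,160:270],(660,630),interpolation=2)[:600];cv2.imwrite("pics/d2c.png",c)
P=S[130:235,160:270].reshape(-1,3)
P=P[(abs(P[:,0]-.553)<.03)&(abs(P[:,1]-.35)<.03)]
for z in np.arange(.045,.19,.01):
    q=P[abs(P[:,2]-z)<.005]
    if len(q): print(round(z,3),len(q),q.min(0)[:2].round(4),q.mean(0)[:2].round(4),q.max(0)[:2].round(4))
E
```

```text
9.55 [0.5537 0.3505 0.2545] yhead 9.888511845109452 z [ 0.0014  0.0008 -1.    ] q [-0.8302  0.5193  0.2828  1.5581 -0.1572  1.085  -0.3368] dq 0.014281092657034984 F [-0.0143  0.4409 -1.4268] T [-0.0563  0.0507 -0.0279] 0.2525587865657316
0.045 54 [0.5234 0.3203] [0.5538 0.3496] [0.5826 0.38  ]
0.055 9 [0.552  0.3347] [0.5544 0.3452] [0.5565 0.3546]
0.065 20 [0.5506 0.334 ] [0.5546 0.3422] [0.5587 0.3541]
0.075 21 [0.55   0.3364] [0.5543 0.343 ] [0.5605 0.3545]
0.085 13 [0.5499 0.3403] [0.5534 0.3428] [0.5575 0.3459]
0.095 12 [0.5506 0.3404] [0.5544 0.3426] [0.5607 0.3456]
0.105 13 [0.5501 0.3394] [0.5528 0.3436] [0.5573 0.349 ]
0.115 14 [0.5494 0.3402] [0.5534 0.3431] [0.5572 0.3477]
0.125 2 [0.5519 0.34  ] [0.5525 0.3413] [0.553  0.3426]
0.135 68 [0.534  0.3249] [0.5466 0.3378] [0.5701 0.3598]
0.145 48 [0.541  0.3256] [0.549  0.3378] [0.5668 0.3611]
0.155 56 [0.5411 0.3258] [0.5494 0.337 ] [0.5681 0.358 ]
0.165 53 [0.5411 0.3264] [0.548 0.337] [0.5637 0.356 ]
0.175 56 [0.5407 0.324 ] [0.549  0.3385] [0.5663 0.3618]
0.185 54 [0.5377 0.3258] [0.5502 0.3351] [0.5679 0.3573]
```

View pics/d2c.png

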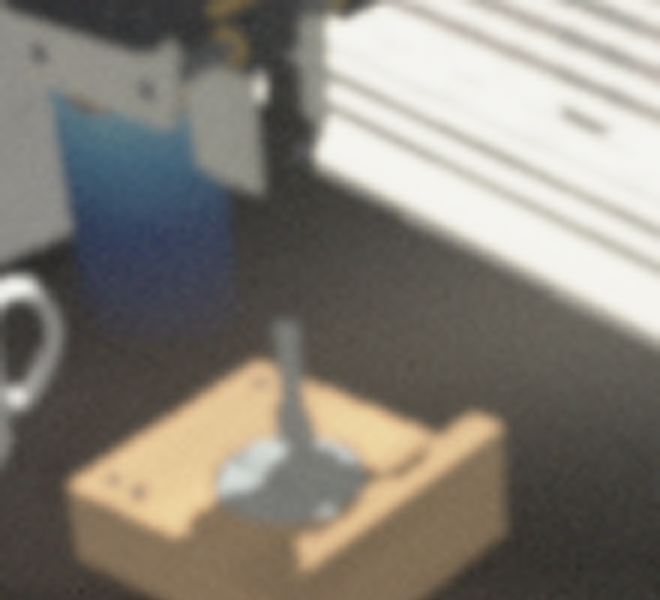

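The crop shows the blade hovering just above the disc (shank at (293,400), blade end ~(300,450)), about 4–5 mm short of the slot centre along the slot. I'll correct that and lower gently.

Request:
send_rows(motion="1 -0.0015 0.0045 0 0 0 0; 1 0 0 -0.01 0 0 0; 1 0 0 -0.007 0 0 0; 1 0 0 -0.005 0 0 0; 1 0 0 0 0 0 0")

```text
clock: 10.22
position: [0.5512, 0.3551, 0.2304]
ee_rot: [-2.021, -2.405, 0.002]
force: [0.1, 0.6, -2.1]
width: 0.256
gripper_force: 60.0
```

Request:
send_rows(motion="1 0 0 -0.003 0 0 0; 1 0 0 -0.003 0 0 0; 1 0 0 0 0 0 0")

```text
clock: 10.6
position: [0.5524, 0.3558, 0.229]
ee_rot: [2.021, 2.405, 0.007]
force: [-4.5, -3.1, 24.0]
width: 0.259
gripper_force: 60.1
```

```bash
python3 st.py
```

```text
10.6 [0.5524 0.3558 0.229 ] yhead 9.929336367115699 z [ 0.0032  0.0031 -1.    ] q [-0.8324  0.5436  0.2754  1.5842 -0.1654  1.0324 -0.3371] dq 0.0012739754863348622 F [-4.459  -3.1279 23.9848] T [-1.158   1.9954 -0.0207] 0.2591559833248637
```

Request:
send_rows(motion="1 0 0 0.002 0 0 0; 1 0.0007 0.0001 0 0 0 -8; 1 0.0007 0 0 0 0 -8; 1 0 0 0 0 0 0")

```text
clock: 11.1
position: [0.5533, 0.3561, 0.2292]
ee_rot: [-2.338, -2.099, -0.004]
force: [-3.1, -1.2, 11.8]
width: 0.26
gripper_force: 60.0
```

```bash
python3 st.py
```

```text
11.1 [0.5533 0.3561 0.2292] yhead -6.167349954604278 z [ 0.0019  0.002  -1.    ] q [-0.8779  0.5518  0.3482  1.5846 -0.2097  1.0394 -0.5789] dq 0.04836164257937633 F [-3.082  -1.1745 11.7853] T [-0.3961  1.1077 -0.0414] 0.2602882007340945
```

Request:
send_rows(motion="1 0.0007 -0.0001 0 0 0 -8; 1 0.0007 -0.0002 0 0 0 -8; 1 0 0 0 0 0 0")

```text
clock: 11.48
position: [0.5549, 0.3557, 0.2293]
ee_rot: [-2.607, -1.753, -0.005]
force: [-1.7, -0.7, 11.0]
width: 0.255
gripper_force: 60.0
```

```bash
python3 st.py
python3 - <<'E'
from h import *
p,d=arm.get_image("scene");S=cloud("scene",d);cv2.imwrite("pics/t1.png",p)
c=cv2.resize(p[150:245,160:265],(735,665),interpolation=2)[65:];cv2.imwrite("pics/t1c.png",c)
P=S[130:235,160:270].reshape(-1,3)
P=P[(abs(P[:,0]-.553)<.03)&(abs(P[:,1]-.35)<.03)]
for z in np.arange(.047,.14,.006):
    q=P[abs(P[:,2]-z)<.003]
    if len(q): print(round(z,3),len(q),q.min(0)[:2].round(4),q.max(0)[:2].round(4))
E
```

```text
11.475 [0.5549 0.3557 0.2293] yhead -22.16650666047854 z [ 0.0023  0.002  -1.    ] q [-0.9212  0.5619  0.4209  1.5859 -0.2549  1.0454 -0.8167] dq 0.04703067927502212 F [-1.7266 -0.6719 11.0159] T [-0.4323  0.9336  0.0775] 0.2553886254686098
0.047 8 [0.5486 0.3397] [0.5528 0.3525]
0.053 9 [0.549 0.344] [0.555  0.3538]
0.059 7 [0.549  0.3443] [0.5565 0.3506]
0.065 9 [0.5502 0.3442] [0.5584 0.3512]
0.071 7 [0.5493 0.3435] [0.5559 0.3493]
0.077 7 [0.5488 0.3466] [0.555  0.3535]
0.083 9 [0.549  0.3455] [0.5552 0.3516]
0.089 7 [0.5482 0.3452] [0.556  0.3527]
0.095 5 [0.5493 0.347 ] [0.5563 0.3503]
0.107 19 [0.5338 0.331 ] [0.5619 0.3564]
0.113 54 [0.5339 0.3315] [0.5735 0.3674]
0.119 18 [0.5394 0.3326] [0.5569 0.3648]
0.125 23 [0.5372 0.3301] [0.5575 0.3644]
0.131 27 [0.5389 0.3311] [0.5583 0.3617]
0.137 24 [0.5364 0.3318] [0.5573 0.362 ]
```

View pics/t1c.png

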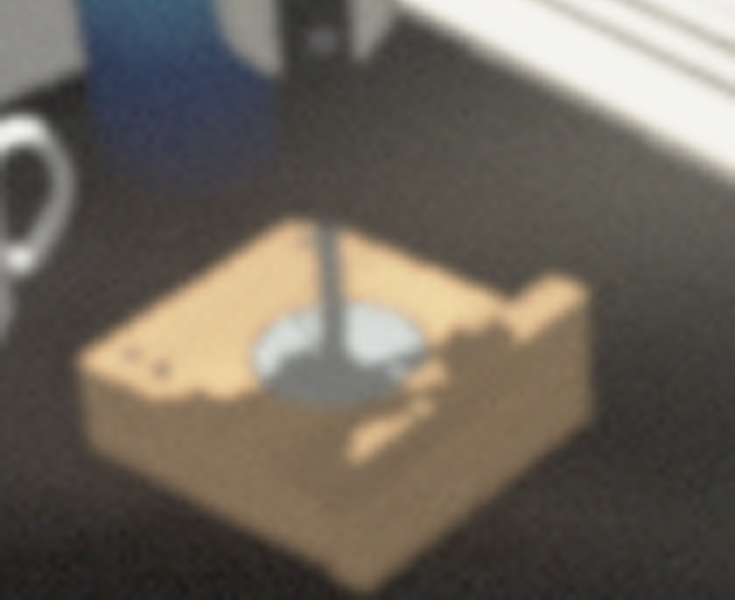

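The crop shows the flange low and the blade sunk into the disc at (330,360); flange bottom at z≈0.106 puts the tip at 0.031, the slot floor. I'll keep turning.

Request:
send_rows(motion="1 0.0006 -0.0003 0 0 0 -8; 1 0.0006 -0.0004 0 0 0 -8; 1 0.0005 -0.0005 0 0 0 -8; 1 0.0004 -0.0005 0 0 0 -8; 1 0 0 0 0 0 0")

```text
clock: 12.15
position: [0.5574, 0.3538, 0.2292]
ee_rot: [-2.989, -0.966, -0.005]
force: [-1.1, -0.8, 10.6]
width: 0.256
gripper_force: 60.0
```

```bash
python3 st.py; python3 look.py t2
```

```text
12.15 [0.5574 0.3538 0.2292] yhead -54.16295235754181 z [ 0.003   0.0016 -1.    ] q [-1.0058  0.5873  0.5685  1.5915 -0.3486  1.062  -1.2883] dq 0.04670183637600533 F [-1.1267 -0.7831 10.6087] T [-0.4469  0.6027  0.1413] 0.25589927200622375
front [559.6 292.4] [128.7  18. ] 9.04 251 0.0601
front s [555.7 316.5] [130.5  72.6] 8.52 292 0.0592
```

Request:
send_rows(motion="1 0.0004 -0.0006 0 0 0 -8; 1 0.0003 -0.0006 0 0 0 -8; 1 0.0002 -0.0006 0 0 0 -5; 1 0 0 0 0 0 0")

```text
clock: 12.75
position: [0.5584, 0.3518, 0.2292]
ee_rot: [-3.114, -0.407, -0.005]
force: [-1.7, -0.7, 10.2]
width: 0.262
gripper_force: 60.0
```

```bash
python3 st.py; python3 look.py t3
```

```text
12.75 [0.5584 0.3518 0.2292] yhead -75.12535462742018 z [ 0.0031  0.0015 -1.    ] q [-1.0588  0.6084  0.6661  1.5971 -0.4125  1.0772 -1.5941] dq 0.028385965798347047 F [-1.6583 -0.6769 10.25  ] T [-0.5392  0.6038  0.1567] 0.2617271996676047
front [559.3 295.6] [129.   17.9] 9.25 238 0.0603
front s [554.8 317.8] [130.1  68.2] 9.53 280 0.0593
```

Request:
send_rows(motion="1 0.0001 -0.0004 0 0 0 -4; 1 0 -0.0002 0 0 0 -2; 1 0 0 0 0 0 0; 1 0 0 0 0 0 0")

```text
clock: 13.35
position: [0.5586, 0.3511, 0.2293]
ee_rot: [-3.131, -0.245, -0.005]
force: [-1.1, -2.3, 11.0]
width: 0.257
gripper_force: 60.0
```

```bash
python3 st.py; python3 look.py t4
```

```text
13.35 [0.5586 0.3511 0.2293] yhead -81.04835746426761 z [ 0.0031  0.0016 -1.    ] q [-1.0733  0.6149  0.6936  1.5991 -0.4309  1.082  -1.6801] dq 0.001500771278128995 F [-1.062  -2.2629 11.0377] T [-0.5589  0.4635  0.1841] 0.25739496383328675
front [559.3 295.6] [128.8  17.9] 9.17 239 0.0601
front s [555.8 316.4] [132.4  65.8] 8.99 281 0.0593
```

Request:
send_rows(motion="1 0 0 0 0 0 3; 1 0 0 0.015 0 0 0; 1 0 0 0.04 0 0 0; 1 0 0 0.04 0 0 0; 1 0 -0.02 0.03 0 0 0")

```text
clock: 14.08
position: [0.5571, 0.3327, 0.3544]
ee_rot: [-3.123, -0.329, -0.002]
force: [0.4, -0.9, -2.6]
width: 0.261
gripper_force: 60.0
```

Request:
send_rows(motion="1 -0.004 -0.04 0 0 0 -3; 1 -0.004 -0.04 0 0 0 -3; 1 -0.004 -0.04 0 0 0 -3; 1 -0.004 -0.04 0 0 0 -3; 1 -0.004 -0.04 0 0 0 0")

```text
clock: 14.7
position: [0.5371, 0.1297, 0.3529]
ee_rot: [-3.141, 0.005, -0.001]
force: [0.5, -0.3, -2.3]
width: 0.256
gripper_force: 60.0
```

```bash
python3 st.py; python3 look.py u1
```

```text
14.7 [0.5371 0.1297 0.3529] yhead -90.18129447367556 z [ 0.0005  0.0006 -1.    ] q [-0.9644  0.3306  0.8558  1.7087 -0.2644  1.2225 -1.6182] dq 0.45350855249263783 F [ 0.4526 -0.3089 -2.2932] T [-0.0577  0.1071 -0.0728] 0.25616730305644214
front [559.5 295.6] [129.3  17.8] 9.01 307 0.0601
front s [559.7 293.7] [130.5  20.4] 9.68 269 0.0594
```

Request:
send_rows(motion="1 -0.004 -0.04 0 0 0 0; 1 -0.004 -0.04 0 0 0 0; 1 -0.004 -0.04 0 0 0 0; 1 -0.004 -0.04 -0.02 0 0 0; 1 0 -0.012 -0.025 0 0 0")

```text
clock: 15.42
position: [0.5213, -0.0436, 0.308]
ee_rot: [-3.141, 0.009, -0.004]
force: [-0.5, 0.8, -2.0]
width: 0.257
gripper_force: 60.0
```

Request:
send_rows(motion="1 0 0 0 0 0 0; 1 0 0 0 0 0 0")

```text
clock: 15.68
position: [0.5219, -0.04, 0.3081]
ee_rot: [-3.141, 0.001, -0.001]
force: [0.4, 0.2, -1.6]
width: 0.256
gripper_force: 60.0
```

```bash
cat > drv.py <<'E'
from h import *
p,d=arm.get_image("scene");S=cloud("scene",d);cv2.imwrite("pics/v.png",p)
P=S[130:330,250:390].reshape(-1,3)
P=P[(abs(P[:,0]-.516)<.05)&(abs(P[:,1]+.045)<.05)]
for z in np.arange(.094,.28,.008):
    q=P[abs(P[:,2]-z)<.004]
    if len(q): print(round(z,3),len(q),q.min(0)[:2].round(4),q.mean(0)[:2].round(4),q.max(0)[:2].round(4))
cv2.imwrite("pics/vc.png",cv2.resize(p[170:320,280:370],(360,600),interpolation=2))
p,d=arm.get_image("top");T=cloud("top",d);P=T[160:250,310:400].reshape(-1,3);P=P[(abs(P[:,0]-.516)<.05)&(abs(P[:,1]+.045)<.05)]
for z in np.arange(.094,.28,.008):
    q=P[abs(P[:,2]-z)<.004]
    if len(q)>3: print("t",round(z,3),len(q),q.min(0)[:2].round(4),q.mean(0)[:2].round(4),q.max(0)[:2].round(4))
E
python3 st.py; python3 drv.py
```

```text
15.675 [ 0.5219 -0.04    0.3081] yhead -90.02074957389931 z [ 0.0008  0.0003 -1.    ] q [-0.6964  0.3207  0.8837  1.8453 -0.2769  1.1037 -1.2825] dq 0.009234386699907633 F [ 0.3712  0.2019 -1.567 ] T [-0.0491  0.1603 -0.0042] 0.25589990987964306
0.094 89 [ 0.4783 -0.0743] [ 0.5128 -0.0505] [ 0.5519 -0.018 ]
0.11 9 [ 0.5085 -0.0435] [ 0.5177 -0.0429] [ 0.5276 -0.0412]
0.118 22 [ 0.5085 -0.044 ] [ 0.5165 -0.0427] [ 0.5271 -0.0396]
0.126 22 [ 0.5077 -0.0464] [ 0.5136 -0.0429] [ 0.5259 -0.0385]
0.134 18 [ 0.5113 -0.0463] [ 0.5151 -0.0428] [ 0.5237 -0.0377]
0.142 19 [ 0.5114 -0.0465] [ 0.5151 -0.0431] [ 0.5196 -0.0381]
0.15 19 [ 0.5133 -0.0461] [ 0.5155 -0.0432] [ 0.5214 -0.0387]
0.158 17 [ 0.5118 -0.0461] [ 0.5156 -0.0431] [ 0.5203 -0.0371]
0.166 20 [ 0.5116 -0.0467] [ 0.5153 -0.0432] [ 0.5208 -0.038 ]
0.174 6 [ 0.5134 -0.0448] [ 0.5147 -0.0431] [ 0.517 -0.04 ]
0.182 6 [ 0.4996 -0.0592] [ 0.5033 -0.0467] [ 0.5151 -0.0348]
0.19 129 [ 0.4982 -0.0615] [ 0.5113 -0.0495] [ 0.5345 -0.0238]
0.198 56 [ 0.5001 -0.0535] [ 0.5087 -0.0468] [ 0.5347 -0.0308]
0.206 71 [ 0.4993 -0.054 ] [ 0.5085 -0.0472] [ 0.5316 -0.0305]
0.214 74 [ 0.4994 -0.0536] [ 0.509  -0.0473] [ 0.5336 -0.0312]
0.222 75 [ 0.4998 -0.0536] [ 0.5089 -0.0471] [ 0.5322 -0.0311]
0.23 75 [ 0.4997 -0.0542] [ 0.5094 -0.0475] [ 0.534  -0.0308]
0.238 65 [ 0.4989 -0.0534] [ 0.5045 -0.0451] [ 0.5263 -0.0304]
0.246 73 [ 0.5    -0.0628] [ 0.506  -0.0459] [ 0.5143 -0.0216]
0.254 109 [ 0.4998 -0.0698] [ 0.5079 -0.0449] [ 0.5307 -0.0136]
0.262 148 [ 0.5    -0.0705] [ 0.5097 -0.0478] [ 0.5331 -0.013 ]
0.27 239 [ 0.5012 -0.0711] [ 0.5146 -0.0431] [ 0.5343 -0.0117]
0.278 125 [ 0.509  -0.0717] [ 0.5157 -0.0428] [ 0.5318 -0.0107]
t 0.094 48 [ 0.4794 -0.0729] [ 0.4896 -0.0415] [ 0.5015 -0.0143]
```

View pics/vc.png

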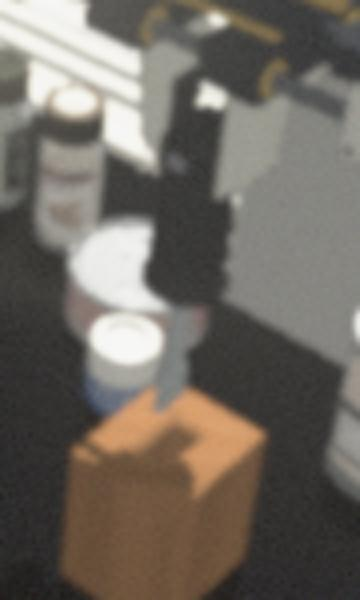

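The crop shows the driver upright with the blade end at (165,400), just above the stand's mouth; it sits about 3 mm to +y of the stand's centre. I'll correct that and insert.

Request:
send_rows(motion="1 -0.001 -0.003 0 0 0 0; 1 0 0 -0.01 0 0 0; 1 0 0 -0.02 0 0 0; 1 0 0 -0.02 0 0 0; 1 0 0 0 0 0 0")

```text
clock: 16.4
position: [0.5194, -0.0437, 0.2557]
ee_rot: [3.141, -0.002, -0.005]
force: [-0.2, 0.3, -1.2]
width: 0.256
gripper_force: 60.0
```

```bash
python3 st.py
```

```text
16.4 [ 0.5194 -0.0437  0.2557] yhead -90.06861418222275 z [-0.0031 -0.0004 -1.    ] q [-0.6492  0.3805  0.8483  1.9178 -0.3374  0.9952 -1.2202] dq 0.03723590526441082 F [-0.1908  0.2664 -1.227 ] T [-0.0972  0.1872  0.0132] 0.25627325794035083
```

Tip is ~30 mm in the hole without contact. Lower further.

Request:
send_rows(motion="1 0 0 -0.02 0 0 0; 1 0 0 -0.015 0 0 0; 1 0 0 -0.006 0 0 0; 1 0 0 0 0 0 0; 1 0 0 0 0 0 0")

```text
clock: 17.02
position: [0.5206, -0.0441, 0.2167]
ee_rot: [3.142, -0.002, 0.001]
force: [0.0, 0.4, -1.8]
width: 0.258
gripper_force: 60.0
```

Request:
send_rows(motion="1 0 0 -0.002 0 0 0; 1 0 0 -0.002 0 0 0; 1 0 0 0 0 0 0")

```text
clock: 17.4
position: [0.5203, -0.0439, 0.2121]
ee_rot: [3.142, -0.002, -0.0]
force: [-0.4, -0.7, -1.9]
width: 0.255
gripper_force: 60.0
```

Request:
send_rows(motion="1 0 0 -0.002 0 0 0; 1 0 0 -0.001 0 0 0; 1 0 0 0 0 0 0")

```text
clock: 17.77
position: [0.5207, -0.0442, 0.2113]
ee_rot: [-3.14, 0.002, -0.002]
force: [-9.4, 2.1, 29.6]
width: 0.26
gripper_force: 60.0
```

Request:
send_rows(motion="1 0 0 0.002 0 0 0; 0 0 0 0 0 0 0; 0 0 0 0 0 0 0; 0 0 0 0 0 0 0; 0 0 0 0 0 0 0")

```text
clock: 18.4
position: [0.5203, -0.044, 0.2111]
ee_rot: [3.141, -0.002, -0.0]
force: [-1.3, -0.6, 0.1]
width: 0.642
gripper_force: 0.0
```

Request:
send_rows(motion="0 0 0 0 0 0 0; 0 0 0 0.03 0 0 0; 0 0 0 0.04 0 0 0; 0 -0.02 0 0.04 0 0 0; 0 -0.05 0 0 0 0 0")

```text
clock: 19.02
position: [0.4524, -0.0445, 0.3235]
ee_rot: [3.14, -0.002, 0.009]
force: [-2.0, -0.6, 0.4]
width: 0.998
gripper_force: 0.0
```

Request:
send_rows(motion="0 -0.05 0.02 0 0 0 0; 0 -0.03 0.04 0 0 0 0; 0 0 0.04 0 0 0 0; 0 0 0 0 0 0 0; 0 0 0 0 0 0 0")

```text
clock: 19.65
position: [0.3704, 0.0554, 0.3211]
ee_rot: [3.141, -0.002, -0.0]
force: [0.1, 0.2, -0.7]
width: 0.999
gripper_force: 0.0
```

```bash
python3 st.py; python3 look.py e1; python3 drv.py
python3 - <<'E'
from h import *
p,d=arm.get_image("top");T=cloud("top",d);cv2.imwrite("pics/end_top.png",p)
print("stand",*rect(T,(325,370,185,230),.08,.09),"flange",*rect(T,(325,370,185,230),.0915,.1))
for nm,b in[("j1",(238,256,133,157)),("j2",(262,280,133,158)),("tin",(281,315,140,175)),("egg",(304,322,171,189)),("j3",(345,380,143,172)),("mug",(113,155,203,245))]:
    print(nm,*rect(T,b,.03,.13))
E
```

```text
19.65 [0.3704 0.0554 0.3211] yhead -90.0837602610189 z [-0.0001 -0.0004 -1.    ] q [-1.0936 -0.0849  0.7746  2.1208  0.0676  1.0827 -1.9247] dq 0.015390372622337233 F [ 0.067   0.2457 -0.7439] T [-0.0786  0.2239 -0.0141] 0.9989699121724842
front [559.5 295.6] [130.1  17.7] 9.09 309 0.0603
front s [539.9 290.7] [90.7 19. ] 8.46 195 0.0593
0.094 180 [ 0.4793 -0.0749] [ 0.5084 -0.0525] [ 0.5509 -0.0179]
0.102 40 [ 0.4998 -0.0564] [ 0.5065 -0.0496] [ 0.5295 -0.0361]
0.11 56 [ 0.4983 -0.0561] [ 0.5081 -0.0504] [ 0.5329 -0.0347]
0.118 47 [ 0.4986 -0.0572] [ 0.507  -0.0502] [ 0.5316 -0.0365]
0.126 54 [ 0.4978 -0.0567] [ 0.5068 -0.0505] [ 0.5314 -0.0355]
0.134 52 [ 0.4983 -0.0579] [ 0.5063 -0.0504] [ 0.5308 -0.0342]
0.142 55 [ 0.4978 -0.0579] [ 0.5071 -0.0519] [ 0.5318 -0.0378]
0.15 62 [ 0.4982 -0.0581] [ 0.5053 -0.0503] [ 0.5295 -0.0351]
0.158 62 [ 0.4983 -0.0581] [ 0.5063 -0.0515] [ 0.5278 -0.0344]
0.166 71 [ 0.498  -0.0581] [ 0.5079 -0.0516] [ 0.5323 -0.0363]
0.174 157 [ 0.4994 -0.0577] [ 0.5151 -0.0469] [ 0.5341 -0.0351]
t 0.094 116 [ 0.4797 -0.0733] [ 0.5125 -0.0355] [ 0.5522 -0.0138]
t
[... 318 characters left out ...]
306]
t 0.142 6 [ 0.4996 -0.0356] [ 0.5107 -0.0326] [ 0.5253 -0.0311]
t 0.15 18 [ 0.4984 -0.048 ] [ 0.5112 -0.0354] [ 0.5322 -0.0315]
t 0.158 13 [ 0.5003 -0.0333] [ 0.5157 -0.0323] [ 0.531  -0.0314]
t 0.166 25 [ 0.4993 -0.0557] [ 0.5136 -0.0397] [ 0.5348 -0.0315]
t 0.174 112 [ 0.4991 -0.055 ] [ 0.5159 -0.0429] [ 0.5318 -0.0312]
stand [515.8 -43.5] [73.7 60.1] 1.23 302 0.0873 flange [514.9 -42. ] [71.4 57.8] 3.33 66 0.0931
j1 [693.6 228. ] [39.9 39.4] 21.27 258 0.1043
j2 [691.4 164.1] [39.  39.3] 38.96 258 0.1035
tin [658.8  84.2] [95.6 82.7] 0.65 738 0.0372
egg [598.5  45.6] [38.7 38.4] 60.43 172 0.0455
j3 [654.3 -89. ] [56.8 54.8] 15.68 481 0.0981
mug [484.2 532.9] [96.2 80.9] 5.79 548 0.077
```

View pics/end_top.png

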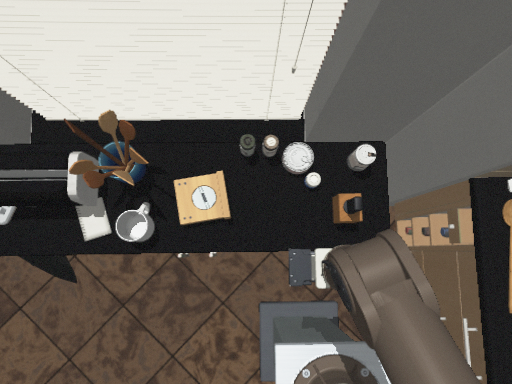

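The final picture shows the front panel tight at (222,195), the disc slot turned at (204,197), the driver upright in its stand at (350,206) and every bystander in place. I'll check the disc angle, then hand in.

Run:
```python
from h import *
C=np.array([552.9,350.5]);g,pts=slot("top",cv2.imread("pics/end_top.png"),(186,222,180,216))
for th in(80,110):
    p=pts(g<th);p=p[np.linalg.norm(p-C,axis=1)<19];c=p.mean(0);w,v=np.linalg.eigh(np.cov((p-c).T))
    a=np.degrees(np.arctan2(v[1,1],v[0,1]))%180;print(c,a,np.sqrt(12*w))
t=np.radians(99-a)
print("turn",t)
if 1.1<t<1.6: print(arm.sign_off())
```

```text
[562.43513723 353.93308551] 167.0169294621957 [1.30139503 4.22340924]
[552.7576848  350.65578541] 22.11596507964407 [ 4.23761891 26.31627144]
turn 1.3418795515785074
the job is handed in; nothing more can be done
None
```

The job is handed in. The front panel is drawn tight with no measurable gap, the cam disc is turned about 1.34 rad, the screwdriver is upright and fully down in its stand, and the bystanders are where they were.

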